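# Log a hub kit: face the can to the scanner, check under the dish cover

## Robot

A 6-joint arm with a two-finger parallel gripper is mounted at the origin on the work surface. World frame = base frame: x ahead of the robot, y to its left, z up, the work surface at z = 0. Lengths are in mm, angles in degrees, forces in N, time in s.
With the tool pointing down it reaches from about 275 to 850 mm from the base axis. Payload 5.2 kg.
Tool frame: the origin (TCP) lies midway between the tips of the shut fingers; the grasp point (between the pads) lies 19 mm behind it; z points along the fingers, y is the line along which they close (so a half turn about z gives the same grasp; the last joint's range is limited). The gripper opens to 85 mm and grips with 20 to 120 N. Pads are 22 mm wide; open, the fingers measure 114 mm over their backs; the gripper's body (76 mm by 85 mm) begins 54 mm behind the grasp point. The pads swing forward as they close: fully open they stand 13 mm farther back than shut.
Start: joints at [56.963, 14.817, 87.949, -0, 77.235, -11.62], TCP at [200.814, 512.034, 231.31] pointing down, gripper open.
Joint ranges: [-179.93, 179.93], [-52.35, 119.4], [10.71, 147.94], [-69.91, 249.91], [12.55, 155.21], [-178.61, 178.61]. Speed limits (degrees/s): [147.25, 147.25, 180, 180, 180, 180].

## Interface

Orientations are given as [roll, pitch, yaw] about the fixed x, y, z axes, in that order (R = Rz(yaw) Ry(pitch) Rx(roll)).
In Python, from rig import env, cams, finish_job gives the robot as it stands.
- The arm moves only by the shell command python3 -m inch FILE [FORCE], which reads ROWS from the file FILE. ROWS is a JSON object whose key "rows" holds a list of rows, 1 to 20 of them, each of 5 numbers: dx, dy, dz in m, then a turn about the tool's z in degrees, then the finger opening in mm; each row shifts and turns the commanded pose from where the row before left it, along the tool's axes as they then stand; what a row does not reach is not made up. A row lasts 1/10 s, in which the tool goes at most 50 mm and 8.59 degrees, less where a joint would pass 70% of its speed; a pose out of reach is approached as far as the arm can. The fingers move at their own pace and stop on an object; FORCE is the grip in N (left out, the last holds). Time passes only in rows, so rows that do not move let the fingers close. It prints the time, the measured TCP pose, the force, the opening and the grip force at its end. Input that does not fit is refused with a message, and nothing moves.
- env.get_obs(): the state, without advancing time (a new reading comes with each control period).
- cams.read_camera(name): name is "scene" or "top" or "wrist"; returns a dict with "img" (420x560x3 uint8, red, green, blue), "fx", "fy", "cx", "cy" (pixels), "position" and "rotation" of the camera in the world. Camera axes: x right, y down, z forward; pixel columns grow to the right and rows downward; lengths in mm; the calibration is good to about 2 mm. A picture is of the moment at which its call begins. There is no depth.
- finish_job(): hands the job in; it is judged then, once.
The state is a dict: "time": time; "joint_positions": joint angles; "dq": joint speeds; "joint_torque": joint torques, N m; "tool_pos": TCP position; "orientation": TCP orientation; "ft_force": force on the tool from outside, world axes, zero at the start; "torque": the same for the moment, N m; "grip_width": finger opening in mm; "finger_force": force on a finger pad.
Only numpy, scipy, OpenCV 4.12 (cv2) and the standard library are available. Lean on these libraries where they do the work, as an engineer would, in place of code of your own. Each camera call takes 0.05 s, during which the arm holds its last target. There are 200 camera calls.

## Task

Log this hub-service kit: first turn the grease can in its nest so that its raised bar-code plate squarely faces the scanner's window, and let go of it. Then tip the bearing dish's loose cover with its tab, so that the edge opposite the tab rises just clear of the dish (at most about two centimetres) while the tab side stays down on the dish, hold it there for a good second, and lower it gently without letting it drop. Leave the cover flat and centred on the dish, the can still facing the scanner, and do not disturb the other things on the bench.

Things in the scene. Friction and masses are not known exactly. Their poses are not given: they have to be found in the camera images.
- dish: Shallow round dark steel dish with bearing balls in it, fixed to the bench (it cannot move). Outer diameter 130 mm at the rim, wall 4 mm, 32 mm high: its flat rim is 32 mm above the bench. Origin at the centre of its underside, on the bench; z up. Its yaw means nothing to the eye.
- lid: Loose aluminium cover, 0.16 kg, on the dish rim: disc 152 mm across, 4 mm thick, under its edge a skirt 8 mm deep, 2 mm thick, outside the dish with 9 mm play all round (starts 3 to 8 mm off centre). Flat tab 36 mm wide along its +x to 125 mm from centre. Origin: centre of the disc's underside (seated: 32 mm above bench), z up. It slides on the rim if its edge is pushed sideways.
- lid_tab (a point): Point on the tab's top face, 110 mm from the cover's centre, seated 36 mm above the bench, nothing below it. Pressing down here (3 to 6 N) tips the cover about the dish rim on the tab side: each mm down lifts the far edge about 4 mm. Released, it falls shut.
- lid_far (a point): Point on the bottom of the cover's skirt, 75 mm from its centre, on the side away from the tab: the edge that has to rise. Seated, 24 mm above the bench; it clears the rim above 32 mm.
- scanner: Fixed station. Origin on the bench under the nest's centre; +x points from nest to reader block. Steel base plate 6 mm thick, x -53 to 137 mm, 100 mm wide. Nest ring on it: inner diameter 68, outer 76 mm, top 14 mm above bench. Grey reader block 66 mm deep, 90 mm wide, top 95 mm above bench; its face with the dark window looks along -x at the can, 68 mm from the nest's centre.
- can: Grease can, plain grey upright cylinder 60 mm in diameter and 105 mm tall, about 0.28 kg, standing in the nest (2 to 4 mm of play), so its top is 111 mm above the bench. Origin at the centre of its underside, z up; its +x points out through the bar-code plate. It can be gripped by its upper 40 mm at any yaw and turned.
- can_mark (a point): Centre of the outer face of the can's raised bar-code plate (white with black bars, 28 mm wide, 42 mm tall, standing 4 mm proud of the can's side; from 20 to 62 mm above the can's underside); 34 mm from the can's axis, 41 mm above its underside.
- oil_bottle: Bystander: upright white bottle, 54 mm in diameter, 165 mm tall, near the dish. Origin at the centre of its underside, z up.
- hub: Bystander: wheel hub, an upright steel spool 58 mm in diameter and 58 mm tall, near the dish. Origin at the centre of its underside, z up.
- wrench: Bystander: steel wrench lying on the bench near the dish, 170 mm long along its x, at most 40 mm wide and 15 mm high. Origin at the middle of its underside.
- wood_block: Bystander: wooden block 45 x 90 x 38 mm (its x, y, z) near the scanner station. Origin at the centre of its underside.
Mind the look-alikes: they are no part of the job. Of the things like the can, leave any that is orange; of the rest the larger one is meant.

How it is judged (in metres and radians):
On the way, in this order (a step that is already met when the one before it is completed fails the run):
1. the can stands upright in its nest with its bar-code plate facing the scanner's window, let go (y of can_mark in the frame of scanner between -0.012 and 0.012 m and x of can_mark in the frame of scanner above 0.02 m and angle between can's own z axis and vertical below 0.08 rad and horizontal distance between can and scanner below 0.008 m and z of can in the frame of scanner below 0.009 m and contact force between can and the fingers below 0.1 N), for 0.2 s.
2. the cover's edge opposite the tab is held just clear of the dish rim (2 to 30 mm above it) while its tab side stays down on the dish (z of lid_far in the frame of dish between 0.034 and 0.062 m and z of lid_tab in the frame of dish below 0.039 m), for 0.8 s.
At the end, for the whole second after the job is handed in: The cover lies flat on the dish rim, its centre within 4 mm of the dish's centre, at rest; the can stands upright in its nest with the bar-code plate within 12 mm sideways (about 20 degrees) of squarely facing the scanner's window, at rest (horizontal distance between lid and dish below 0.004 m and angle between lid's own z axis and vertical below 0.025 rad and z of lid in the frame of dish between 0.0295 and 0.0345 m and linear speed of each of lid, can below 0.01 m/s and y of can_mark in the frame of scanner between -0.012 and 0.012 m and x of can_mark in the frame of scanner above 0.02 m and angle between can's own z axis and vertical below 0.08 rad and horizontal distance between can and scanner below 0.008 m and z of can in the frame of scanner below 0.009 m); the robot touches nothing.
It fails at once if the cover is tipped more than 0.4 rad (angle between lid's own z axis and vertical above 0.4 rad).
It fails at once if the cover is dropped or flung (turns faster than 3 rad/s) (angular speed of lid above 3 rad/s).
It fails at once if a bystander is moved more than 25 mm or tipped over (distance of any of oil_bottle, hub, wrench, wood_block from where it was at the start of the episode above 0.025 m or angle between any of oil_bottle, hub, wrench, wood_block's own z axis and vertical above 0.5 rad).
It also fails if it takes over 64 s, if anything falls off the work surface, if the arm or the gripper's body presses on something with over 40 N, if the wrist force passes 120 N, or if a joint passes its speed limit or range.

## Working session

There is one attempt and no reset: what is moved stays moved. The work goes in short steps, Python scripts to look and compute and a shell command to move; the robot and the scene stay as the last step left them, time stands still between calls to the robot, and variables do not carry over. Pictures are saved under pics/ and viewed, at most 10 in all, crops included, and the job is handed in when it is done.

```bash
ls; mkdir -p pics; cat > h.py <<'E'
import numpy as np, cv2
from rig import env, cams
def snap(n,save=None):
    c=cams.read_camera(n)
    if save: cv2.imwrite('pics/'+save,c['img'][:,:,::-1])
    return c
def ray(c,u,v):
    d=np.array([(u-c['cx'])/c['fx'],(v-c['cy'])/c['fy'],1.]); return np.array(c['position'],float),np.array(c['rotation'])@d
def onz(c,u,v,z):
    p,d=ray(c,u,v); return p+d*(z-p[2])/d[2]
def proj(c,P):
    q=np.array(c['rotation']).T@(np.array(P,float)-np.array(c['position'])); return np.array([c['fx']*q[0]/q[2]+c['cx'],c['fy']*q[1]/q[2]+c['cy']])
def tri(a,b):
    (p,d),(q,e)=a,b; d=d/np.linalg.norm(d); e=e/np.linalg.norm(e)
    s=np.linalg.lstsq(np.c_[d,-e],q-p,rcond=None)[0]; A=p+s[0]*d;B=q+s[1]*e; return (A+B)/2,np.linalg.norm(A-B)
E
python3 - <<'E'
from h import *
a=snap('top');b=snap('scene');
for c in(a,b): print(c['fx'],c['cx'],c['cy'],c['position'],np.round(c['rotation'],3).tolist())
cv2.imwrite('pics/1.png',np.vstack([a['img'],b['img']])[:,:,::-1][:, :]) if 0 else None
cv2.imwrite('pics/top.png',a['img'][:,:,::-1]);cv2.imwrite('pics/scene.png',b['img'][:,:,::-1])
print(env.get_obs())
E
```

```text
pics
433.00143748832437 278.6484303334878 202.8735208266804 [ 364.9763843   -27.02671435 1140.43358469] [-172.034, 0.362, -89.075]
396.0293088237529 271.8489757205116 212.951120828658 [1154.8095335    20.74911952  648.40856239] [-133.206, -0.434, 92.289]
{'time': 0.1, 'joint_positions': array([ 5.69626839e+01,  1.48558128e+01,  8.80044552e+01,  8.60062525e-04,
        7.72359217e+01, -1.16218337e+01]), 'dq': array([ 0.04054504,  0.02992324, -0.25603932,  0.02697649, -0.1417794 ,
       -0.06036558]), 'joint_torque': array([ 3.77646735e-03, -4.46966958e+01, -2.91250151e+01, -3.44171995e-04,
        6.14520453e-03, -1.79058918e-05]), 'tool_pos': array([200.54880136, 511.62141059, 230.55345315]), 'orientation': array([-1.79905951e+02, -2.01988076e-02,  1.58584310e+02]), 'ft_force': array([ 0.40771244, -0.42053516, -0.65034293]), 'torque': array([-0.01828838,  0.0149803 ,  0.02638024]), 'finger_force': 0.0, 'grip_width': 85.54921233975745}
```

View pics/top.png

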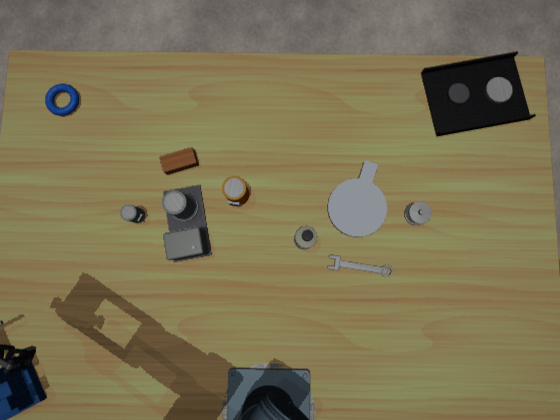

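View pics/scene.png

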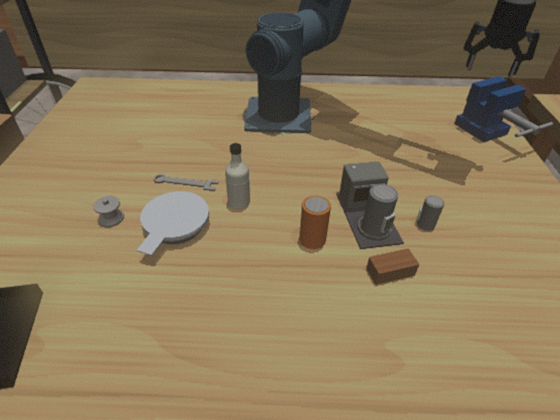

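The top view shows these can-like things: a grey can in the nest at (175,203), a smaller grey one at (132,213) and an orange one at (235,190). The larger grey can in the nest is the one meant. The lid is at (358,208) with its tab tip at about (370,165). The bottle is at (305,237), the hub at (418,213) and the wrench at (360,266). In the scene view the can's plate, near (390,222), points to the right. I'll confirm with a crop.

```bash
sed -i "s/^import numpy.*/&\nfrom scipy.spatial.transform import Rotation as R/; s/^    c=cams.*/&\n    c['rotation']=R.from_euler('xyz',c['rotation'],degrees=True).as_matrix()/" h.py
python3 - <<'E'
from h import *
a=snap('top');b=snap('scene')
np.savez('ab.npz',a=a['img'],b=b['img'])
# check conv: rough
for n,u,v,z in [('can',175,203,111),('lid',358,208,36),('tab',370,165,36),('bottle',305,237,165),('hub',418,213,58),('reader',187,244,95),('wr',360,266,10),('block',179,160,38),('small',130,212,70),('orange',235,187,110)]:
    P=onz(a,u,v,z); print(n,P.round(),proj(b,P).round())
A=cv2.resize(a['img'][140:280,110:270],None,fx=2.5,fy=2.5,interpolation=cv2.INTER_CUBIC)
B=cv2.resize(b['img'][150:290,290:450],None,fx=2.5,fy=2.5,interpolation=cv2.INTER_CUBIC)
cv2.imwrite('pics/crop.png',np.hstack([A,B])[:,:,::-1])
E
```

```text
can [505. 231. 111.] [382. 191.]
lid [ 509. -222.   36.] [174. 212.]
tab [ 623. -254.   36.] [146. 249.]
bottle [425. -79. 165.] [238. 144.]
hub [ 496. -368.   58.] [109. 198.]
reader [408. 201.  95.] [361. 169.]
wr [ 362. -230.   10.] [185. 180.]
block [628. 244.  38.] [391. 259.]
small [486. 353.  70.] [432. 202.]
orange [546.  88. 110.] [315. 202.]
```

View pics/crop.png

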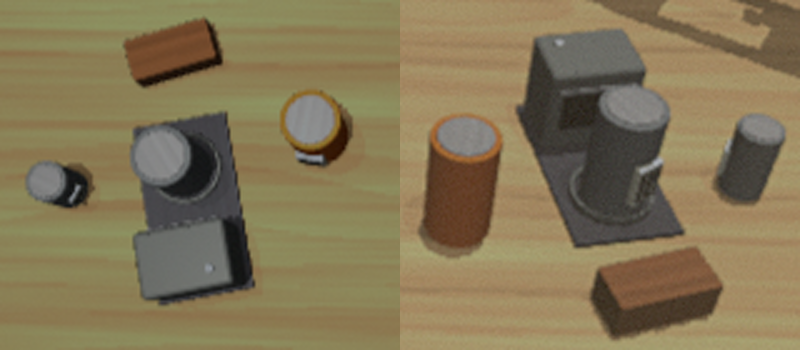

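The crop confirms the target: grey can in the nest, plate at scene pixel (390,223), the smaller grey can to the right and the orange one to the left. Next I'll measure.

```bash
python3 - <<'E'
from h import *
a=snap('top');b=snap('scene')
def ell(c,x0,y0,x1,y1,lo,hi,show):
    g=cv2.cvtColor(c['img'],cv2.COLOR_RGB2HSV)[y0:y1,x0:x1]
    m=((g[...,1]<60)&(g[...,2]>lo)&(g[...,2]<hi)).astype(np.uint8)
    n,l,s,ce=cv2.connectedComponentsWithStats(m)
    for k in np.argsort(-s[1:,4])[:3]+1: print(show,s[k]+[x0,y0,0,0,0],(ce[k]+[x0,y0]).round(1))
ell(a,150,180,205,225,110,256,'canTop')
ell(b,360,180,405,210,110,256,'canScene')
ell(a,300,150,395,245,120,256,'lidTop')
ell(b,130,185,215,255,130,256,'lidScene')
ell(b,375,205,400,240,150,256,'plateScene')
P=[onz(a,110+u/2.5,140+v/2.5,6)[:2] for u,v in[(226,113),(253,288),(135,128)]]
print(np.round(P))
x=P[1]-P[0]; print(np.degrees(np.arctan2(x[1],x[0])),np.linalg.norm(x),np.linalg.norm(P[2]-P[0]))
y=np.degrees(np.arctan2(*(P[2]-P[0])[::-1]));print(y)
e=x/np.linalg.norm(x); mid=(P[0]+P[2])/2; C=mid+53*e; print('nest',C)
cen=onz(a,175,203,111)[:2]
for cc in (cen,C):
  for z in (40,47,54):
    Q=onz(b,389.6,223.2,z)[:2]; d=Q-cc; print(z,Q.round(),np.linalg.norm(d),np.degrees(np.arctan2(d[1],d[0])))
E
```

```text
canTop [164 192  22  21 338] [173.9 201.9]
canTop [184 187   1   1   1] [184. 187.]
canTop [163 197   1   1   1] [163. 197.]
canScene [370 184  28  17 329] [383.9 191.9]
canScene [397 198   1   1   1] [397. 198.]
canScene [386 201   1   1   1] [386. 201.]
lidTop [ 328  160   59   77 2972] [358.2 203.7]
lidTop [300 229  15  16  68] [304.7 240.5]
lidTop [304 226   1   1   1] [304. 226.]
lidScene [ 136  191   73   64 2809] [171.2 217.2]
lidScene [205 185  10   4  22] [208.8 186.5]
lidScene [203 188   1   1   1] [203. 188.]
plateScene [390 213   6   4  10] [392.7 214.3]
plateScene [386 217   3   2   4] [387.  217.5]
[[568. 192.]
 [383. 156.]
 [550. 288.]]
-169.02955326894065 188.03803341127508 97.86624202786159
100.39248939148204
nest [507.08674969 229.92942634]
40 [528. 258.] 35.84271191558797 50.16146107058109
47 [535. 256.] 39.05100789153608 39.39960672403564
54 [542. 253.] 43.40876915060196 30.530299567964597
40 [528. 258.] 35.25762041827321 54.0908528163167
47 [535. 256.] 38.010216961394676 42.791497556789345
54 [542. 253.] 42.01799842079598 33.328498894336356
```

The rows are not in the units I measure in: shifts go in m. I convert before sending: -32 mm is -0.032, -12.5 mm is -0.0125.

```bash
echo '{"rows":[[-0.032,-0.0125,-0.006,0,85],[-0.032,-0.0125,-0.006,0,85],[-0.032,-0.0125,-0.006,0,85],[-0.032,-0.0125,-0.006,0,85],[-0.032,-0.0125,-0.006,0,85],[-0.032,-0.0125,-0.006,0,85],[-0.032,-0.0125,-0.006,0,85],[-0.032,-0.0125,-0.006,0,85],[-0.032,-0.0125,-0.006,0,85],[-0.032,-0.0125,-0.006,0,85],[-0.032,-0.0125,-0.006,0,85],[-0.032,-0.0125,-0.006,0,85]]}' > rows.txt && python3 -m inch rows.txt
echo '{"rows":[[0,0,0,8.5,85],[0,0,0,8.5,85],[0,0,0,8.5,85],[0,0,0,8.5,85],[0,0,0,8.5,85],[0,0,0,8.5,85],[0,0,0,8.5,85],[0,0,0,8.5,85],[0,0,0,8.5,85],[0,0,0,8.5,85],[0,0,0,8.5,85],[0,0,0,4.5,85],[0,0,0,0,85]]}' > rows.txt && python3 -m inch rows.txt
python3 - <<'E'
from h import *
c=snap('wrist','w1.png'); print(env.get_obs()['tool_pos'],env.get_obs()['orientation'],c['position'],c['rotation'].round(3).tolist(),c['fx'],c['cx'],c['cy'])
print(proj(c,[506,231,111]),proj(c,[530,256,47]))
E
```

```text
time: 1.5
tool_pos: [504.4, 231.0, 303.5]
orientation: [180.0, -0.0, 158.6]
ft_force: [-0.2, 0.6, 0.2]
grip_width: 85.1
finger_force: 0.0
time: 2.8
tool_pos: [503.5, 232.2, 303.2]
orientation: [-180.0, 0.0, 60.5]
ft_force: [0.4, -0.4, -0.1]
grip_width: 84.8
finger_force: 0.0
[503.47653    232.14779207 303.21523647] [-1.79992580e+02  9.15659471e-03  6.06899531e+01] [536.53628876 290.02243192 445.39635555] [[0.871, -0.475, -0.13], [-0.492, -0.84, -0.229], [-0.0, 0.263, -0.965]] 327.95881739157784 277.245257115066 203.99681740825378
[279.6658678  180.95196734] [286.52321284 142.97605779]
```

View pics/w1.png

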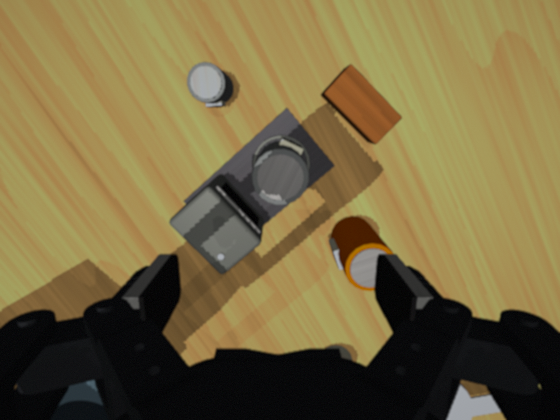

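The wrist view shows the can top near (281,180), with the plate edge running from about (280,138) to (304,152). The base-plate corners are at (287,108) and (334,163), and the reader's face edge runs from (217,182) to (262,228).

```bash
python3 - <<'E'
from h import *
c=snap('wrist')
A=cv2.resize(c['img'][100:260,160:350],None,fx=4,fy=3.75,interpolation=cv2.INTER_CUBIC); cv2.imwrite('pics/w1c.png',A[:,:,::-1])
f=lambda u,v,z: onz(c,u,v,z)[:2]
an=lambda d: np.degrees(np.arctan2(d[1],d[0]))
p,q=f(280,138,68),f(304,152,68); print('plate',p,q,an(p-q)-90,np.linalg.norm(p-q))
p,q,r=f(287,108,6),f(334,163,6),f(187,200,6); print('base',p,q,r,an(q-p),an(r-p),np.linalg.norm(p-q)); e=np.array([np.cos(np.radians(-169.3)),np.sin(np.radians(-169.3))])
print('nest',(p+q)/2+53*e, 'can',f(281,180,111))
E
```

```text
plate [526.55177282 266.33394532] [542.80179895 239.16406251] 30.883207760470157 31.658583061430484
base [551.27911315 291.11272208] [572.06330983 198.11285967] [371.56007797 251.87185457] -77.4021918782579 -167.68302477877188 95.29405669130237
nest [509.59273327 234.77246026] can [507.71353234 231.20574587]
```

View pics/w1c.png

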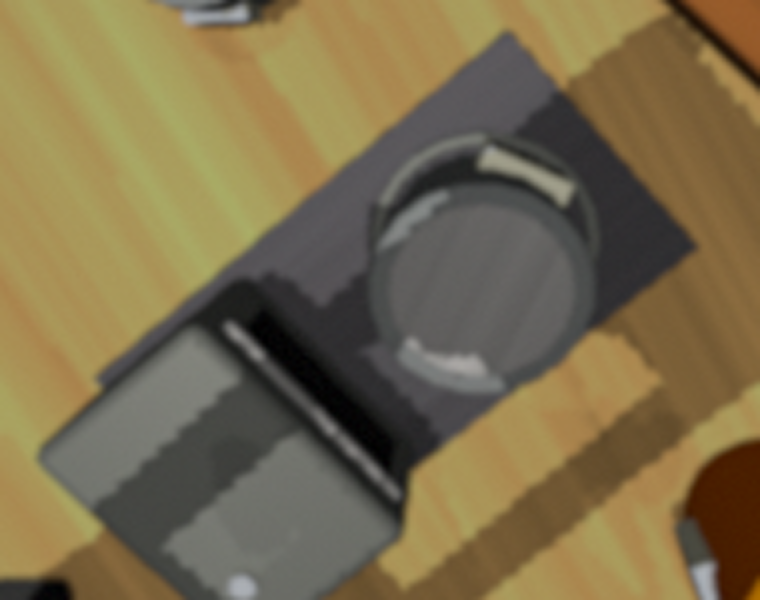

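```bash
python3 - <<'E'
from h import *
a=snap('top');b=snap('scene');c=snap('wrist')
print(tri(ray(a,174.5,202.5),ray(b,383.5,191.8)),tri(ray(c,281,178),ray(b,383.5,191.8)))
E
echo '{"rows":[[0.0005,0.001,0.035,0,85],[0.0005,0.001,0.035,0,85],[0.0005,0.001,0.035,0,85],[0.0005,0,0.03,0,85],[0,0,0.025,0,85],[0,0,0.025,0,85],[0,0,0.025,0,85],[0,0,0.02,0,85],[0,0,0.008,0,85],[0,0,0,0,85]]}' > rows.txt && python3 -m inch rows.txt
```

```text
(array([506.21957348, 233.50863189, 110.54317778]), np.float64(2.2726274946793366)) (array([509.03533218, 233.55356225, 113.15559343]), np.float64(0.30802602364065124))
time: 4.05
tool_pos: [506.4, 232.3, 64.3]
orientation: [-179.9, 0.1, 60.6]
ft_force: [0.6, -0.6, 0.7]
grip_width: 85.2
finger_force: 0.0
```

```bash
echo '{"rows":[[0,0,0,0,55],[0,0,0,0,55],[0,0,0,0,55],[0,0,0,0,55],[0,0,0,0,55],[0,0,0,0,55],[0,0,0,0,55],[0,0,0,0,55]]}' > rows.txt && python3 -m inch rows.txt 30
echo '{"rows":[[0,0,0,-4,55],[0,0,0,-8,55],[0,0,0,-8,55],[0,0,0,-8,55],[0,0,0,-8,55],[0,0,0,-8,55],[0,0,0,-8,55],[0,0,0,-8,55],[0,0,0,-8,55],[0,0,0,-8,55],[0,0,0,-8,55],[0,0,0,-8,55],[0,0,0,-8,55],[0,0,0,-8,55],[0,0,0,-8,55],[0,0,0,-8,55],[0,0,0,-8,55],[0,0,0,-8,55],[0,0,0,-8,55],[0,0,0,-4,55]]}' > rows.txt && python3 -m inch rows.txt
```

```text
time: 4.85
tool_pos: [508.0, 232.8, 66.8]
orientation: [179.9, -0.1, 60.6]
ft_force: [-2.3, 0.3, 6.6]
grip_width: 59.4
finger_force: 32.6
time: 6.85
tool_pos: [508.8, 233.9, 66.9]
orientation: [180.0, 0.3, -147.2]
ft_force: [1.0, 4.4, 4.8]
grip_width: 59.7
finger_force: 32.2
```

```bash
echo '{"rows":[[0,0,0,0,85],[0,0,0,0,85],[0,0,0,0,85],[0,0,0,0,85],[0,0,0,0,85],[0,0,-0.015,0,85],[0,0,-0.03,0,85],[0,0,-0.04,0,85],[0,0,-0.04,0,85],[0,0,-0.04,0,85],[0,0,-0.04,0,85],[0,0,-0.03,0,85],[0,0,0,0,85]]}' > rows.txt && python3 -m inch rows.txt
python3 - <<'E'
from h import *
c=snap('wrist'); a=snap('top'); o=env.get_obs(); print(o['tool_pos'],o['orientation'],c['position'],proj(c,[508,233,111]))
u,v=proj(c,[475,228,68]); u=int(np.clip(u,70,490)); v=int(np.clip(v,60,360)); print(u,v)
A=cv2.resize(c['img'][v-60:v+60,u-70:u+70],(560,480),interpolation=cv2.INTER_CUBIC)
B=cv2.resize(a['img'][180:270,155:215],(240,480),interpolation=cv2.INTER_CUBIC)
cv2.imwrite('pics/w2.png',np.hstack([A,B])[:,:,::-1])
E
```

```text
time: 8.15
tool_pos: [509.2, 232.9, 305.6]
orientation: [-179.8, 0.5, -147.4]
ft_force: [0.3, -0.0, 0.4]
grip_width: 85.2
finger_force: 0.0
[507.22663497 232.42884647 300.65056173] [-1.79972699e+02  6.41778477e-02 -1.47431083e+02] [452.07565609 196.67035124 447.19003306] [278.73258397 177.70986545]
290 144
```

View pics/w2.png

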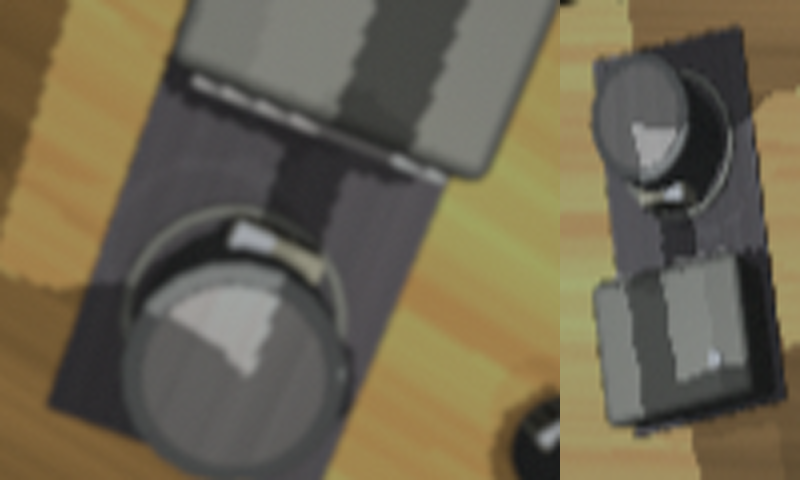

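The plate edge (235,222)–(328,262) is parallel to the reader edge (192,78)–(445,180) to within about 1°. The can is set and released. Next is the cover.

```bash
echo '{"rows":[[0.014,-0.038,0,0,85],[0.0145,-0.0385,0,0,85],[0.0145,-0.0385,0,0,85],[0.0145,-0.0385,0,0,85],[0.0145,-0.0385,0,0,85],[0.0145,-0.0385,0,0,85],[0.0145,-0.0385,0,0,85],[0.0145,-0.0385,0,0,85],[0.0145,-0.0385,0,0,85],[0.0145,-0.0385,0,0,85],[0.0145,-0.0385,0,0,85],[0.0145,-0.0385,0,0,85],[0,0,0,8.1,85],[0,0,0,8.1,85],[0,0,0,8.1,85],[0,0,0,8.1,85],[0,0,0,8.1,85],[0,0,0,8.1,85],[0,0,0,0,85],[0,0,0,0,85]]}' > rows.txt && python3 -m inch rows.txt
python3 - <<'E'
from h import *
c=snap('wrist'); a=snap('top'); b=snap('scene')
np.savez('lid.npz',**{n+k:x[k] for n,x in zip('abc',(a,b,c)) for k in ('img','position','rotation','fx','fy','cx','cy')})
A=c['img'];B=cv2.resize(b['img'][180:260,125:220],(480,420),interpolation=cv2.INTER_CUBIC)
cv2.imwrite('pics/l1.png',np.hstack([cv2.resize(A,(420,315)),B[::1,:380][:315]])[:,:,::-1])
o=env.get_obs(); print(o['tool_pos'],o['orientation'],c['position'])
for P in([509,-222,36],[613,-252,36],[509,-222,32]): print(proj(c,P))
E
```

```text
time: 10.25
tool_pos: [609.0, -249.6, 298.6]
orientation: [180.0, -0.2, 164.2]
ft_force: [-0.3, 0.8, -0.3]
grip_width: 84.8
finger_force: 0.0
[ 609.28634025 -249.7787456   299.65255712] [ 1.79984611e+02 -6.07667019e-02  1.64104518e+02] [ 545.59768355 -231.81393262  440.94666326]
[276.35677996  81.6611501 ]
[276.01948153 173.82857768]
[276.36154885  81.99998544]
```

View pics/l1.png

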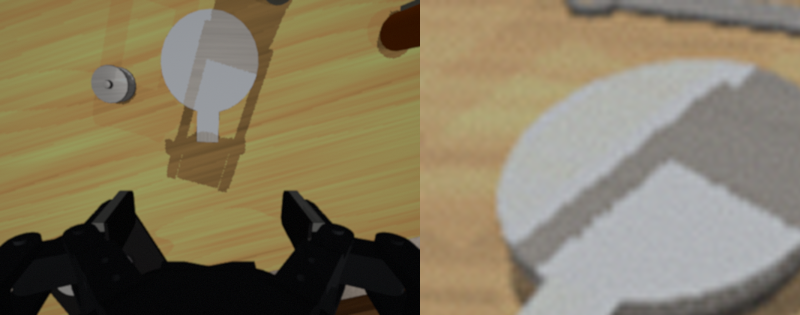

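The wrist picture shows the lid disc centred near (280,80), with the tab tip near (277,187) in full-image pixels. The hub is to the left and not in the way. I'll fit the disc and tab.

```bash
python3 - <<'E'
from h import *
Z=np.load('lid.npz'); cam={n:{k:Z[n+k] for k in('img','position','rotation','fx','fy','cx','cy')} for n in 'abc'}
C={}
for n,seed in(('c',(280,80)),('a',(358,208)),('b',(176,212))):
    c=cam[n]; h=cv2.cvtColor(c['img'],cv2.COLOR_RGB2HSV); m=((h[...,1]<(60 if n!='b' else 50))&(h[...,2]>60)).astype(np.uint8)
    _,l,s,_=cv2.connectedComponentsWithStats(m); m=(l==l[seed[1],seed[0]]).astype(np.uint8)
    cs=max(cv2.findContours(m,cv2.RETR_EXTERNAL,cv2.CHAIN_APPROX_NONE)[0],key=cv2.contourArea)[:,0,:]
    P=np.array([onz(c,u,v,36)[:2] for u,v in cs])
    # circle fit, robust: iterate on points with |r-76|<3
    ce=onz(c,*seed,36)[:2]
    for _ in range(30):
        d=P-ce; r=np.hypot(*d.T); k=abs(r-76)<6; x=np.linalg.lstsq(np.c_[2*P[k],np.ones(k.sum())],(P[k]**2).sum(1),rcond=None)[0]; ce=x[:2]
    rad=np.sqrt(x[2]+ce@ce)
    d=P-ce; r=np.hypot(*d.T); t=P[r>90]; tc=(t.min(0)+t.max(0))/2; (q,wh,an)=cv2.minAreaRect(t.astype(np.float32)); e=np.array(q)-ce
    print(n,s[l[seed[1],seed[0]]],ce.round(1),rad.round(1),k.sum(),'tab yaw',np.degrees(np.arctan2(e[1],e[0])).round(1),'rect',np.round(q,1),np.round(wh,1),'reach',r.max())
    C[n]=(c,ce)
# height: triangulate disc centre from the two near-vertical views & scene
pa=proj(C['a'][0],[*C['a'][1],36]);pc=proj(C['c'][0],[*C['c'][1],36]);pb=proj(C['b'][0],[*C['b'][1],36])
print(tri(ray(C['a'][0],*pa),ray(C['b'][0],*pb)),tri(ray(C['c'][0],*pc),ray(C['b'][0],*pb)))
E
```

```text
c [  214    12   131   178 15332] [ 512.9 -220. ] 75.4 361 tab yaw -17.6 rect [ 614.4 -252.1] [36.5 36.1] reach 125.06151351748927
a [     0      0    560    420 197355] [ 1.  -2.2] 76.0 57 tab yaw -0.5 rect [537.4  -7. ] [1087.  1454.3] reach 1198.9613400193193
b [ 137  191   72   64 3032] [ 514.5 -219.6] 76.6 118 tab yaw -0.5 rect [ 613.2 -220.5] [ 44.4 106.9] reach 125.63756596716757
(array([  10.39923829, -181.91134962, -303.13867047]), np.float64(438.1080257007547)) (array([ 512.85957516, -220.05825144,   34.45421671]), np.float64(0.3101244037620251))
```

```bash
echo '{"rows":[[-0.003,0,0.02,0,0],[-0.003,-0.001,0.03,0,0],[-0.0033,0,0.04,0,0],[0,0,0.04,0,0],[0,0,0.04,0,0],[0,0,0.035,0,0],[0,0,0.025,0,0],[0,0,0.015,0,0],[0,0,0,0,0],[0,0,0,0,0]]}' > rows.txt && python3 -m inch rows.txt
```

```text
time: 11.4
tool_pos: [618.8, -253.8, 56.3]
orientation: [-180.0, 0.1, 164.0]
ft_force: [0.9, -0.2, -0.0]
grip_width: -0.0
finger_force: 0.0
```

Scaled: 6 mm is 0.006, 3 mm is 0.003.

```bash
echo '{"rows":[[0,0,0.006,0,0],[0,0,0.006,0,0],[0,0,0.003,0,0],[0,0,0.002,0,0],[0,0,0,0,0]]}' > rows.txt && python3 -m inch rows.txt; echo '{"rows":[[0,0,0.001,0,0],[0,0,0.001,0,0],[0,0,0.001,0,0],[0,0,0,0,0]]}' > rows.txt && python3 -m inch rows.txt
```

```text
time: 11.9
tool_pos: [617.9, -253.3, 38.0]
orientation: [180.0, -0.0, 164.0]
ft_force: [0.3, -0.2, -0.9]
grip_width: 0.1
finger_force: 0.0
time: 12.3
tool_pos: [618.4, -253.5, 35.6]
orientation: [-180.0, 0.0, 164.0]
ft_force: [0.4, 0.4, 1.8]
grip_width: 0.1
finger_force: 1.2
```

Scaled: 0.5 mm is 0.0005.

```bash
echo '{"rows":[[0,0,0.0005,0,0],[0,0,0.0005,0,0],[0,0,0.0005,0,0],[0,0,0.0005,0,0],[0,0,0.0005,0,0],[0,0,0.0005,0,0],[0,0,0.0005,0,0],[0,0,0,0,0],[0,0,0,0,0]]}' > rows.txt && python3 -m inch rows.txt
cat > far.py <<'E'
from h import *
# far edge of lid: pixel of disc edge farthest opposite the tab, in scene view and top view
e=np.array([np.cos(np.radians(-17.5)),np.sin(np.radians(-17.5))]); ce=np.array([513,-220])
b=snap('scene'); h=cv2.cvtColor(b['img'],cv2.COLOR_RGB2HSV); m=((h[...,1]<50)&(h[...,2]>60)).astype(np.uint8)
_,l,s,_=cv2.connectedComponentsWithStats(m); m=(l==l[212,176]).astype(np.uint8)
for t in np.arange(0,32,1):   # predicted far top edge pixel as far edge rises t, tip angle t/140
    pass
u0=proj(b,[*(ce-76*e),36]); print('seated far edge px',u0.round(1))
col=int(round(u0[0])); rows=np.where(m[:,col])[0]; print('top row at col',col,rows.min(), 'seen rise mm',[(t,proj(b,[*(ce-(76-t*.1)*e),36+t]).round(1).tolist()) for t in (0,10,15,20,25)])
cv2.imwrite('pics/far.png',cv2.resize(b['img'][175:260,120:225],(760,600),interpolation=cv2.INTER_CUBIC)[:,:,::-1])
E
python3 far.py
```

```text
time: 13.2
tool_pos: [618.4, -253.5, 31.9]
orientation: [-180.0, 0.0, 164.0]
ft_force: [1.4, -0.5, 3.2]
grip_width: 0.2
finger_force: 1.4
seated far edge px [190.6 192.3]
top row at col 191 188 seen rise mm [(0, [190.6, 192.3]), (10, [189.8, 189.3]), (15, [189.5, 187.8]), (20, [189.1, 186.3]), (25, [188.7, 184.8])]
```

```bash
cat > rise.py <<'E'
from h import *
Z=np.load('lid.npz'); b=snap('scene'); 
def edge(img,c):
    s=cv2.cvtColor(img,cv2.COLOR_RGB2HSV)[:,c,1].astype(float)
    for r in range(212,170,-1):
        if s[r]<60<=s[r-1]: return r-(60-s[r])/(s[r-1]-s[r])
d=[edge(Z['bimg'],c)-edge(b['img'],c) for c in range(180,200)]
print('px shift',np.round(d,1),np.median(d),'rise mm',np.median(d)/0.3)
E
python3 rise.py
```

```text
px shift [5.  5.1 5.1 5.1 4.9 4.8 4.6 4.5 4.3 4.3 4.2 4.1 4.5 4.6 4.4 4.4 4.5 4.4
 4.5 4.2] 4.506406379447313 rise mm 15.02135459815771
```

Scaled: 0.4 mm is 0.0004.

```bash
echo '{"rows":[[0,0,0.0004,0,0],[0,0,0,0,0],[0,0,0,0,0],[0,0,0,0,0],[0,0,0,0,0],[0,0,0,0,0],[0,0,0,0,0],[0,0,0,0,0],[0,0,0,0,0],[0,0,0,0,0],[0,0,0,0,0],[0,0,0,0,0],[0,0,0,0,0],[0,0,0,0,0],[0,0,0,0,0],[0,0,0,0,0]]}' > rows.txt && python3 -m inch rows.txt; python3 rise.py; echo '{"rows":[[0,0,-0.0004,0,0],[0,0,-0.0004,0,0],[0,0,-0.0004,0,0],[0,0,-0.0004,0,0],[0,0,-0.0004,0,0],[0,0,-0.0004,0,0],[0,0,-0.0004,0,0],[0,0,-0.0004,0,0],[0,0,-0.0004,0,0],[0,0,-0.0004,0,0],[0,0,-0.0004,0,0],[0,0,-0.0004,0,0],[0,0,-0.0004,0,0],[0,0,-0.0004,0,0],[0,0,-0.0004,0,0],[0,0,-0.001,0,0],[0,0,0,0,0]]}' > rows.txt && python3 -m inch rows.txt; python3 rise.py
```

```text
time: 14.9
tool_pos: [618.1, -253.4, 31.4]
orientation: [180.0, -0.0, 164.0]
ft_force: [3.1, -0.2, 2.7]
grip_width: -0.2
finger_force: 1.5
px shift [5.4 5.7 6.  5.9 5.3 5.3 5.4 5.4 5.2 5.  4.7 4.7 5.3 5.3 5.  5.1 5.  4.9
 4.9 4.8] 5.233522727272742 rise mm 17.445075757575808
time: 16.65
tool_pos: [617.8, -253.2, 38.2]
orientation: [180.0, -0.0, 164.0]
ft_force: [0.2, -0.3, 0.4]
grip_width: -0.1
finger_force: 0.0
px shift [-0.   0.   0.1 -0.  -0.  -0.1 -0.1 -0.1 -0.1 -0.2 -0.6 -0.5 -0.1 -0.2
 -0.2 -0.2 -0.1 -0.2 -0.1 -0. ] -0.11632311486962976 rise mm -0.38774371623209924
```

```bash
echo '{"rows":[[0,0,-0.015,0,60],[0,0,-0.015,0,60],[0,0,0,0,60],[0,0,0,0,60],[0,0,0,0,60],[0,0,0,0,60],[0,0,0.01,0,60],[0,0,0.015,0,60],[0,0,0.015,0,60],[0,0,0.01,0,60],[0,0,0.005,0,60],[0,0,0,0,60]]}' > rows.txt && python3 -m inch rows.txt 20; echo '{"rows":[[0,0,0,0,50],[0,0,0,0,44],[0,0,0,0,40],[0,0,0,0,38],[0,0,0,0,36],[0,0,0,0,34],[0,0,0,0,32],[0,0,0,0,32],[0,0,0,0,32],[0,0,0,0,32]]}' > rows.txt && python3 -m inch rows.txt 20;python3 rise.py
```

```text
time: 17.9
tool_pos: [617.4, -253.0, 11.9]
orientation: [180.0, -0.1, 164.0]
ft_force: [-1.3, 0.1, 1.3]
grip_width: 60.1
finger_force: 0.0
time: 18.9
tool_pos: [618.4, -253.4, 13.6]
orientation: [-180.0, 0.0, 164.0]
ft_force: [1.2, 1.0, 2.5]
grip_width: 35.4
finger_force: 19.8
px shift [ 0.4  0.4  0.4  0.3  0.2  0.2  0.2  0.2  0.3  0.1 -0.3 -0.3  0.3  0.2
  0.   0.2  0.4  0.2  0.5  0.7] 0.23660191467608627 rise mm 0.7886730489202876
```

```bash
for i in 1 2 ; do :; done; echo '{"rows":[[-0.001,0,0,0,32],[-0.001,0,0,0,32],[-0.001,0,0,0,32],[0,0,0,0,32]]}' > rows.txt && python3 -m inch rows.txt; echo '{"rows":[[-0.001,0,0,0,32],[-0.001,0,0,0,32],[0,0,0,0,32]]}' > rows.txt && python3 -m inch rows.txt
```

```text
time: 19.35
tool_pos: [620.7, -254.2, 13.2]
orientation: [180.0, -0.1, 164.0]
ft_force: [-3.0, 0.7, 4.0]
grip_width: 35.3
finger_force: 19.6
time: 19.65
tool_pos: [623.1, -254.9, 13.4]
orientation: [-180.0, 0.0, 164.0]
ft_force: [-2.0, 0.4, 3.5]
grip_width: 35.7
finger_force: 19.6
```

Scaled: -1 mm is -0.001.

```bash
echo '{"rows":[[-0.001,0,0,0,32],[-0.001,0,0,0,32],[0,0,0,0,32]]}' > rows.txt && python3 -m inch rows.txt; echo '{"rows":[[-0.001,0,0,0,32],[-0.001,0,0,0,32],[0,0,0,0,32]]}' > rows.txt && python3 -m inch rows.txt; echo '{"rows":[[-0.001,0,0,0,32],[-0.001,0,0,0,32],[0,0,0,0,32]]}' > rows.txt && python3 -m inch rows.txt
```

```text
time: 19.95
tool_pos: [625.1, -255.4, 13.4]
orientation: [-180.0, 0.0, 164.0]
ft_force: [-1.8, 0.9, 2.7]
grip_width: 35.5
finger_force: 19.6
time: 20.25
tool_pos: [627.0, -255.9, 13.4]
orientation: [-180.0, 0.0, 164.0]
ft_force: [-1.6, 0.6, 1.7]
grip_width: 35.5
finger_force: 19.6
time: 20.55
tool_pos: [628.9, -256.5, 13.4]
orientation: [-180.0, 0.0, 164.0]
ft_force: [-1.3, 0.7, 1.7]
grip_width: 35.7
finger_force: 19.6
```

```bash
cat > fit.py <<'E'
from h import *
def fit(c,seed,sat,z=36):
    h=cv2.cvtColor(c['img'],cv2.COLOR_RGB2HSV); m=((h[...,1]<sat)&(h[...,2]>60)).astype(np.uint8)
    _,l,s,_=cv2.connectedComponentsWithStats(m); m=(l==l[seed[1],seed[0]]).astype(np.uint8)
    cs=max(cv2.findContours(m,cv2.RETR_EXTERNAL,cv2.CHAIN_APPROX_NONE)[0],key=cv2.contourArea)[:,0,:]
    P=np.array([onz(c,u,v,z)[:2] for u,v in cs]); ce=onz(c,*seed,z)[:2]
    for _ in range(30):
        r=np.hypot(*(P-ce).T); k=abs(r-76)<5; x=np.linalg.lstsq(np.c_[2*P[k],np.ones(k.sum())],(P[k]**2).sum(1),rcond=None)[0]; ce=x[:2]
    return ce,np.sqrt(x[2]+ce@ce),k.sum()
if __name__=='__main__':
    Z=np.load('lid.npz'); b=snap('scene'); b0={**b,'img':Z['bimg']}
    for s in(40,50,60): print(s,fit(b0,(176,212),s),fit(b,(176,212),s))
    for t,c in(('0',b0),('1',b)):
        pass
E
python3 fit.py; echo '{"rows":[[-0.001,0,0,0,32],[-0.001,0,0,0,32],[0,0,0,0,32]]}' > rows.txt && python3 -m inch rows.txt;echo '{"rows":[[-0.001,0,0,0,32],[-0.001,0,0,0,32],[0,0,0,0,32]]}' > rows.txt && python3 -m inch rows.txt; python3 fit.py
```

```text
40 (array([ 515.28142361, -219.56628305]), np.float64(76.29648675888637), np.int64(119)) (array([ 526.76393952, -225.12521766]), np.float64(78.20385132001283), np.int64(92))
50 (array([ 514.40402046, -219.56559731]), np.float64(76.47255544035876), np.int64(117)) (array([ 525.18637866, -224.74748164]), np.float64(77.62748179589423), np.int64(84))
60 (array([ 514.41547493, -219.47719017]), np.float64(76.80181050847847), np.int64(117)) (array([ 523.79576712, -224.49615259]), np.float64(77.28189063900531), np.int64(81))
time: 20.9
tool_pos: [630.8, -257.0, 13.4]
orientation: [-180.0, 0.0, 164.0]
ft_force: [-1.5, -0.1, 2.0]
grip_width: 35.5
finger_force: 19.6
time: 21.2
tool_pos: [631.5, -257.1, 13.2]
orientation: [180.0, -0.1, 164.0]
ft_force: [-5.2, 2.3, 3.6]
grip_width: 35.4
finger_force: 19.8
40 (array([ 515.28142361, -219.56628305]), np.float64(76.29648675888637), np.int64(119)) (array([ 530.40832103, -225.9992286 ]), np.float64(78.62315722833856), np.int64(95))
50 (array([ 514.40402046, -219.56559731]), np.float64(76.47255544035876), np.int64(117)) (array([ 526.50017391, -225.33751252]), np.float64(77.00820829895522), np.int64(81))
60 (array([ 514.41547493, -219.47719017]), np.float64(76.80181050847847), np.int64(117)) (array([ 526.19536065, -225.31655124]), np.float64(77.1062544230713), np.int64(81))
```

```bash
echo '{"rows":[[0.002,0,0,0,32],[0.002,0,0,0,32],[0.002,0,0,0,32],[0.002,0,0,0,32],[0.002,0,0,0,32],[0.002,0,0,0,32],[0.002,0,0,0,32],[0,0,0,0,32]]}' > rows.txt && python3 -m inch rows.txt;echo '{"rows":[[0.001,0,0,0,32],[0.001,0,0,0,32],[0,0,0,0,32]]}' > rows.txt && python3 -m inch rows.txt; echo '{"rows":[[0.001,0,0,0,32],[0,0,0,0,32]]}' > rows.txt && python3 -m inch rows.txt;echo '{"rows":[[0.001,0,0,0,32],[0,0,0,0,32]]}' > rows.txt && python3 -m inch rows.txt
```

```text
time: 22.05
tool_pos: [618.9, -253.7, 13.6]
orientation: [-180.0, 0.0, 164.0]
ft_force: [1.6, -0.2, 2.8]
grip_width: 35.6
finger_force: 19.9
time: 22.35
tool_pos: [617.2, -253.2, 13.5]
orientation: [-180.0, 0.0, 164.0]
ft_force: [2.3, -0.7, 3.5]
grip_width: 35.2
finger_force: 19.9
time: 22.55
tool_pos: [616.2, -252.9, 13.5]
orientation: [-180.0, 0.0, 164.0]
ft_force: [2.8, -0.4, 4.1]
grip_width: 35.6
finger_force: 20.0
time: 22.75
tool_pos: [615.3, -252.6, 13.5]
orientation: [-180.0, 0.0, 164.0]
ft_force: [3.2, -0.4, 4.8]
grip_width: 35.5
finger_force: 20.0
```

Scaled: 1 mm is 0.001.

```bash
echo '{"rows":[[0.001,0,0,0,32],[0,0,0,0,32]]}' > rows.txt && python3 -m inch rows.txt;echo '{"rows":[[0.001,0,0,0,32],[0,0,0,0,32]]}' > rows.txt && python3 -m inch rows.txt; echo '{"rows":[[0.001,0,0,0,32],[0,0,0,0,32]]}' > rows.txt && python3 -m inch rows.txt; python3 rise.py
```

```text
time: 22.95
tool_pos: [615.0, -252.6, 13.7]
orientation: [-180.0, 0.1, 164.0]
ft_force: [5.2, -0.7, 3.2]
grip_width: 35.5
finger_force: 20.1
time: 23.15
tool_pos: [614.8, -252.6, 14.0]
orientation: [-180.0, 0.2, 164.0]
ft_force: [7.3, -1.9, 1.9]
grip_width: 35.5
finger_force: 20.2
time: 23.35
tool_pos: [614.7, -252.6, 14.1]
orientation: [-180.0, 0.3, 163.9]
ft_force: [8.9, -2.1, 1.6]
grip_width: 35.7
finger_force: 20.2
px shift [1.  1.  1.  1.  1.  1.  1.  1.1 1.  0.9 0.7 0.5 1.2 1.2 0.9 0.7 1.1 1.2
 1.3 1.6] 1.0055044178565282 rise mm 3.3516813928550944
```

Scaled: -2 mm is -0.002, -1 mm is -0.001.

```bash
echo '{"rows":[[-0.002,0,0,0,32],[-0.002,0,0,0,32],[-0.002,0,0,0,32],[-0.002,0,0,0,32],[-0.002,0,0,0,32],[-0.001,0,0,0,32],[0,0,0,0,32]]}' > rows.txt && python3 -m inch rows.txt;echo '{"rows":[[0,0.001,0,0,32],[0,0.001,0,0,32],[0,0.001,0,0,32],[0,0.001,0,0,32],[0,0,0,0,32]]}' > rows.txt && python3 -m inch rows.txt; echo '{"rows":[[0,0.001,0,0,32],[0,0,0,0,32]]}' > rows.txt && python3 -m inch rows.txt; echo '{"rows":[[0,0.001,0,0,32],[0,0,0,0,32]]}' > rows.txt && python3 -m inch rows.txt; echo '{"rows":[[0,0.001,0,0,32],[0,0,0,0,32]]}' > rows.txt && python3 -m inch rows.txt
```

```text
time: 24.1
tool_pos: [622.8, -254.5, 13.1]
orientation: [180.0, -0.0, 164.0]
ft_force: [-1.9, 0.7, 4.8]
grip_width: 35.3
finger_force: 19.9
time: 24.6
tool_pos: [624.6, -251.2, 13.7]
orientation: [-180.0, 0.1, 164.0]
ft_force: [0.4, -3.0, 2.8]
grip_width: 35.4
finger_force: 19.7
time: 24.8
tool_pos: [624.7, -250.0, 13.6]
orientation: [-180.0, 0.1, 164.0]
ft_force: [0.7, -2.5, 2.3]
grip_width: 35.6
finger_force: 19.7
time: 25.0
tool_pos: [624.8, -248.9, 13.5]
orientation: [-180.0, 0.0, 164.0]
ft_force: [-0.2, -2.9, 1.9]
grip_width: 35.4
finger_force: 19.8
time: 25.2
tool_pos: [624.9, -248.0, 13.4]
orientation: [-180.0, -0.0, 164.0]
ft_force: [-0.9, -2.5, 2.9]
grip_width: 34.9
finger_force: 19.8
```

```bash
for r in 1; do echo '{"rows":[[0,0.001,0,0,32],[0,0,0,0,32]]}' > rows.txt && python3 -m inch rows.txt; echo '{"rows":[[0,0.001,0,0,32],[0,0,0,0,32]]}' > rows.txt && python3 -m inch rows.txt; echo '{"rows":[[0,0.001,0,0,32],[0,0,0,0,32]]}' > rows.txt && python3 -m inch rows.txt;echo '{"rows":[[0,0.001,0,0,32],[0,0,0,0,32]]}' > rows.txt && python3 -m inch rows.txt; done | grep -E 'tool|ft_|grip'
```

```text
tool_pos: [625.1, -247.0, 13.4]
ft_force: [-0.0, -2.8, 1.6]
grip_width: 35.7
tool_pos: [625.3, -246.0, 13.4]
ft_force: [0.2, -2.9, 2.1]
grip_width: 35.2
tool_pos: [625.6, -245.0, 13.4]
ft_force: [-0.6, -2.1, 3.3]
grip_width: 35.5
tool_pos: [625.9, -244.2, 13.4]
ft_force: [-1.5, -1.3, 2.9]
grip_width: 35.4
```

```bash
(echo '{"rows":[[0,0.001,0,0,32],[0,0,0,0,32]]}' > rows.txt && python3 -m inch rows.txt; echo '{"rows":[[0,0.001,0,0,32],[0,0,0,0,32]]}' > rows.txt && python3 -m inch rows.txt; echo '{"rows":[[0,0.001,0,0,32],[0,0,0,0,32]]}' > rows.txt && python3 -m inch rows.txt;echo '{"rows":[[0,0.001,0,0,32],[0,0,0,0,32]]}' > rows.txt && python3 -m inch rows.txt) | grep -E 'tool|ft_|ori'
```

```text
tool_pos: [626.0, -243.5, 13.4]
orientation: [-180.0, -0.0, 164.0]
ft_force: [-1.6, -3.3, 2.2]
tool_pos: [626.2, -242.6, 13.3]
orientation: [-180.0, -0.0, 164.0]
ft_force: [-2.2, -4.2, 3.3]
tool_pos: [626.3, -241.9, 13.3]
orientation: [-179.9, -0.0, 164.0]
ft_force: [-2.9, -5.6, 3.1]
tool_pos: [626.4, -241.1, 13.3]
orientation: [-179.9, -0.0, 164.0]
ft_force: [-3.5, -6.1, 2.5]
```

The rows are not in the units I measure in: shifts go in m. I convert before sending: -1.5 mm is -0.0015.

```bash
(echo '{"rows":[[0,-0.0015,0,0,32],[0,-0.0015,0,0,32],[0,-0.0015,0,0,32],[0,-0.0015,0,0,32],[0,-0.0015,0,0,32],[0,-0.0015,0,0,32],[0,-0.0015,0,0,32],[0,-0.0015,0,0,32],[0,-0.0015,0,0,32],[0,-0.0015,0,0,32],[0,0,0,0,32]]}' > rows.txt && python3 -m inch rows.txt; echo '{"rows":[[0,-0.001,0,0,32],[0,-0.001,0,0,32],[0,0,0,0,32]]}' > rows.txt && python3 -m inch rows.txt; echo '{"rows":[[0,-0.001,0,0,32],[0,0,0,0,32]]}' > rows.txt && python3 -m inch rows.txt;echo '{"rows":[[0,-0.001,0,0,32],[0,0,0,0,32]]}' > rows.txt && python3 -m inch rows.txt; echo '{"rows":[[0,-0.001,0,0,32],[0,0,0,0,32]]}' > rows.txt && python3 -m inch rows.txt;echo '{"rows":[[0,-0.001,0,0,32],[0,0,0,0,32]]}' > rows.txt && python3 -m inch rows.txt) | grep -E 'tool|ft_'
```

```text
tool_pos: [622.8, -255.1, 13.4]
ft_force: [0.4, 1.6, 2.3]
tool_pos: [622.3, -256.8, 13.4]
ft_force: [0.1, 2.0, 1.8]
tool_pos: [622.1, -257.7, 13.4]
ft_force: [0.3, 1.9, 3.3]
tool_pos: [621.8, -258.7, 13.4]
ft_force: [0.4, 2.8, 2.1]
tool_pos: [621.5, -259.4, 13.4]
ft_force: [0.1, 3.2, 2.8]
tool_pos: [621.2, -259.8, 13.3]
ft_force: [0.8, 5.0, 2.1]
```

```bash
(echo '{"rows":[[0,0.002,0,0,32],[0,0.002,0,0,32],[0,0.002,0,0,32],[0,0.002,0,0,32],[0,0.0016,0,0,32],[0,0,0,0,32]]}' > rows.txt && python3 -m inch rows.txt; echo '{"rows":[[-0.0015,0,0,0,32],[-0.0015,0,0,0,32],[-0.0015,0,0,0,32],[-0.0015,0,0,0,32],[0,0,0,0,32]]}' > rows.txt && python3 -m inch rows.txt; echo '{"rows":[[-0.001,0,0,0,32],[0,0,0,0,32]]}' > rows.txt && python3 -m inch rows.txt;echo '{"rows":[[-0.001,0,0,0,32],[0,0,0,0,32]]}' > rows.txt && python3 -m inch rows.txt;echo '{"rows":[[-0.001,0,0,0,32],[0,0,0,0,32]]}' > rows.txt && python3 -m inch rows.txt;echo '{"rows":[[-0.001,0,0,0,32],[0,0,0,0,32]]}' > rows.txt && python3 -m inch rows.txt) | grep -E 'time|tool|ft_'
```

```text
time: 29.6
tool_pos: [624.1, -251.3, 13.5]
ft_force: [-0.1, -1.3, 2.4]
time: 30.1
tool_pos: [629.9, -252.7, 13.3]
ft_force: [-1.3, 1.1, 1.6]
time: 30.3
tool_pos: [630.8, -253.1, 13.3]
ft_force: [-0.9, 1.1, 2.6]
time: 30.5
tool_pos: [631.7, -253.6, 13.4]
ft_force: [-1.5, 1.0, 1.3]
time: 30.7
tool_pos: [632.6, -253.8, 13.4]
ft_force: [-1.9, -0.1, 1.7]
time: 30.9
tool_pos: [632.9, -253.9, 13.3]
ft_force: [-4.4, 0.1, 3.0]
```

```bash
(echo '{"rows":[[0.002,0,0,0,32],[0.002,0,0,0,32],[0.002,0,0,0,32],[0.002,0,0,0,32],[0.002,0,0,0,32],[0.002,0,0,0,32],[0.002,0,0,0,32],[0.002,0,0,0,32],[0.001,0,0,0,32],[0,0,0,0,32]]}' > rows.txt && python3 -m inch rows.txt; echo '{"rows":[[0.001,0,0,0,32],[0,0,0,0,32]]}' > rows.txt && python3 -m inch rows.txt;echo '{"rows":[[0.001,0,0,0,32],[0,0,0,0,32]]}' > rows.txt && python3 -m inch rows.txt;echo '{"rows":[[0.001,0,0,0,32],[0,0,0,0,32]]}' > rows.txt && python3 -m inch rows.txt) | grep -E 'time|tool|ft_'
```

```text
time: 31.9
tool_pos: [617.1, -249.5, 13.6]
ft_force: [2.2, -1.1, 2.3]
time: 32.1
tool_pos: [616.6, -249.3, 13.6]
ft_force: [3.6, -0.6, 3.1]
time: 32.3
tool_pos: [616.4, -249.3, 13.8]
ft_force: [5.9, -1.7, 1.9]
time: 32.5
tool_pos: [616.3, -249.3, 14.0]
ft_force: [7.2, -1.4, 1.4]
```

```bash
(echo '{"rows":[[-0.002,0,0,0,32],[-0.002,0,0,0,32],[-0.002,0,0,0,32],[-0.002,0,0,0,32],[-0.002,0.0004,0,0,32],[-0.001,0,0,0,32],[0,0,0,0,32]]}' > rows.txt && python3 -m inch rows.txt; echo '{"rows":[[0,0.0015,0,0,32],[0,0.0015,0,0,32],[0,0.0015,0,0,32],[0,0.0015,0,0,32],[0,0,0,0,32]]}' > rows.txt && python3 -m inch rows.txt; echo '{"rows":[[0,0.001,0,0,32],[0,0,0,0,32]]}' > rows.txt && python3 -m inch rows.txt;echo '{"rows":[[0,0.001,0,0,32],[0,0,0,0,32]]}' > rows.txt && python3 -m inch rows.txt;echo '{"rows":[[0,0.001,0,0,32],[0,0,0,0,32]]}' > rows.txt && python3 -m inch rows.txt;echo '{"rows":[[0,0.001,0,0,32],[0,0,0,0,32]]}' > rows.txt && python3 -m inch rows.txt) | grep -E 'time|tool|ft_'
```

```text
time: 33.2
tool_pos: [625.0, -251.1, 13.2]
ft_force: [-1.7, 0.8, 3.5]
time: 33.7
tool_pos: [627.1, -245.4, 13.6]
ft_force: [0.8, -1.6, 1.5]
time: 33.9
tool_pos: [627.2, -244.5, 13.6]
ft_force: [0.8, -2.6, 2.4]
time: 34.1
tool_pos: [627.3, -243.5, 13.5]
ft_force: [0.5, -0.8, 1.7]
time: 34.3
tool_pos: [627.5, -242.5, 13.4]
ft_force: [-0.3, -2.6, 1.8]
time: 34.5
tool_pos: [627.5, -242.0, 13.4]
ft_force: [-1.5, -5.0, 3.5]
```

```bash
(echo '{"rows":[[0,-0.002,0,0,32],[0,-0.002,0,0,32],[0,-0.002,0,0,32],[0,-0.002,0,0,32],[0,-0.0019,0,0,32],[0,0,0,0,32],[0,0,0,0,32],[0,0,0,0,34]]}' > rows.txt && python3 -m inch rows.txt; echo '{"rows":[[0,0,0,0,37],[0,0,0,0,40],[0,0,0,0,45],[0,0,0,0,55],[0,0,0,0,60],[0,0,-0.01,0,60],[0,0,-0.025,0,60],[0,0,-0.04,0,60],[0,0,-0.045,0,60],[0,0,-0.045,0,60],[0,0,-0.045,0,60],[0,0,-0.045,0,60],[0,0,-0.03,0,60],[0,0,0,0,60],[0,0,0,0,60]]}' > rows.txt && python3 -m inch rows.txt) | grep -E 'time|tool|ft_'
python3 - <<'E'
from h import *
from fit import fit
b=snap('scene');c=snap('wrist');a=snap('top')
for s in(40,50,60): print(fit(b,(176,212),s))
u=proj(c,[519,-218,36]).astype(int); print(u,fit(c,tuple(u),60))
np.savez('end.npz',b=b['img'],c=c['img'],a=a['img'])
B=cv2.resize(b['img'][180:265,120:220],(706,600),interpolation=cv2.INTER_CUBIC)
cv2.imwrite('pics/end.png',B[:,:,::-1])
for nm,ce in (('est',(519.5,-220)),):
    for rr in(65,): print([proj(b,[ce[0]+rr*np.cos(t),ce[1]+rr*np.sin(t),0]).round(1).tolist() for t in np.radians([-60,-17,0,30,60])])
E
```

```text
time: 35.3
tool_pos: [624.9, -251.2, 13.3]
ft_force: [0.5, 0.8, 2.7]
time: 36.8
tool_pos: [625.1, -251.1, 299.8]
ft_force: [-0.1, 0.0, -1.1]
(array([ 520.3075997, -219.5529849]), np.float64(76.2830603346962), np.int64(121))
(array([ 520.07978934, -219.38505946]), np.float64(76.51369432885262), np.int64(120))
(array([ 519.58369682, -219.38643127]), np.float64(76.7421297158187), np.int64(119))
[279  74] (array([ 517.75644181, -219.88229022]), np.float64(75.2980093558973), np.int64(361))
[[148.3, 235.5], [161.6, 245.9], [169.9, 247.1], [185.5, 244.7], [198.2, 237.2]]
```

View pics/end.png

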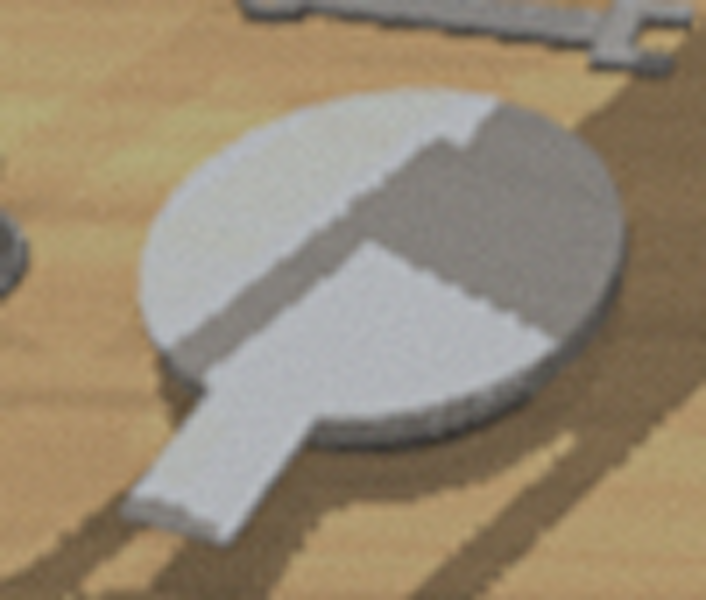

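The final crop shows the cover lying flat with its disc centred near (380,255) in the crop, and both views put its centre at about (519,-220). The contact probes matched this on both sides. The gripper is clear of everything, so I'm handing in.

```bash
python3 -c "
from rig import finish_job
print(finish_job())"
```

```text
the job is handed in; nothing more can be done
None
```

The job is handed in with no verdict returned: the can's bar-code plate faces the scanner to within about 1° and is released; the cover's far edge was raised about 17 mm, held for over a second and lowered gently; the cover now lies flat, centred to about 1 mm by contact probing.

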